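# Unload the coil winder and hold its counter reset

## Robot

A 6-joint arm with a two-finger parallel gripper is mounted at the origin on a cart in front of the work surface, level with it; the furniture and walls round the work are solid. World frame = base frame: x ahead of the robot, y to its left, z up, the work surface at z = 0. Lengths are in m, angles in rad, forces in N, time in s.
With the tool pointing down it reaches from about 0.25 to 0.775 m from the base axis. Payload 4 kg.
Tool frame: the origin (TCP) lies at the centre of the arm's flange, where the gripper is bolted on; the fingertips stand ahead of it and the grasp point (between the pads) lies 180 mm ahead of it (robot.tcp_to_tips is the z of the fingertips in the tool frame, in m); z points along the fingers, y is the direction in which the jaws open and shut (so a half turn about z gives the same grasp; the last joint's range is limited). The gripper opens to 94 mm and grips with 3 to 60 N. Pads are 16 mm wide; open, the fingers measure 119 mm over their backs; the gripper's body (75 mm by 177 mm) begins 78 mm behind the grasp point.
Start: joints at [1.042, 0.087, 1.371, -0, 1.684, -0.103], TCP at [0.227, 0.501, 0.405] pointing down, gripper open.
Joint ranges: [-3.1, 3.1], [-0.76, 2.03], [0.27, 2.55], [-1.08, 4.22], [0.17, 2.65], [-2.57, 2.57]. Speed limits (rad/s): [2.79, 2.79, 3.14, 3.14, 3.14, 3.14].

## Interface

Orientations are given as [roll, pitch, yaw] about the fixed x, y, z axes, in that order (R = Rz(yaw) Ry(pitch) Rx(roll)).
In Python, from bench import robot gives the robot as it stands.
- The arm moves only by the tool move_arm, never from a script. Its argument "increments" is a list that holds one entry, the list of rows, each a list of 7 numbers: the opening, from 0 (shut) to 1 (fully open), then the shift along the tool's x, y, z as a fraction of full scale, then the turn, a rotation vector about the tool's x, y, z as a fraction of full scale. In form: [[[jaw, dx, dy, dz, rx, ry, rz], ...]]. A call has 1 to 8 rows; each row is the pose to reach, as a shift and turn from the pose commanded when the call began, along the tool's axes at that moment; what a row does not reach only later rows make up. Full scale, the value 1, is 0.1 m for a shift and pi/2 rad for a turn. A row lasts 1/12 s, in which the tool goes at most 41.7 mm and 7.16 degrees, less where a joint would pass 70% of its speed; a pose out of reach is approached as far as the arm can. A call with a number of a shift or a turn outside -1 to 1 is refused whole. A call with a gripper value outside its range is refused whole. The fingers move at their own pace and stop on an object; the grip force is fixed at half the most. Time passes only in rows, so rows that repeat a pose let the fingers close. It gives the time, the measured TCP pose, the force and the opening at its end, in the units of the state.
- robot.get_obs(): the state, without advancing time (a new reading comes with each control period).
- robot.snapshot(name): name is "side" or "top"; returns (picture, depth): 480x640x3 uint8, red, green, blue; 480x640 float32, m along the optical axis (not along the pixel's ray), 0 where there is no reading.
- robot.camera_params(name): a dict with "mtx" (3x3 intrinsics, pixels), "R" (3x3) and "t" (3): a world point X has camera coordinates R X + t. Camera axes: x right, y down, z forward; pixel columns grow to the right and rows downward; lengths in m; the calibration is good to about 2 mm. A picture is of the moment at which its call begins. camera_params takes no time and is no camera call.
- robot.close_job(): hands the job in, once; it reports no verdict.
The state is a dict: "time": time; "joint_positions": joint angles; "qvel": joint speeds; "joint_torque": joint torques, N m; "tool_pos": TCP position; "ee_rot": TCP orientation; "wrist_force": force on the tool from outside, world axes, zero at the start; "wrist_torque": the same for the moment, N m; "width": finger opening in m.
Only numpy, scipy, OpenCV 4.12 (cv2) and the standard library are available. Lean on these libraries where they do the work, as an engineer would, in place of code of your own. Each camera call takes 0.05 s, during which the arm holds its last target.

## Task

The coil on the bench winder is finished: slide the full bobbin up off the upright spindle and stand it on its wide flange in the shallow tray, next to the coil that is already there, without shoving that one about. Then pull the screwdriver out of its stand and, with its blade through the small hole in front of the spindle that the bobbin had covered, push the recessed counter-reset button fully down. Finish there, still gripping the screwdriver and holding the button down, and leave the other things on the bench alone.

Things in the scene. Friction and masses are not known exactly. Their poses are not given: they have to be found in the camera images.
- winder: Fixed bench coil winder: low grey-topped box, 112 (x) x 132 (y) x 45 mm high, with a bare steel upright spindle; on its -y half lie a dark blank counter window and a low black knob (up to 10 mm above the top). Origin under the middle of the box; x points away from the front edge (at yaw 0 away from the robot), z up. Nothing on it except the spindle stands more than 12 mm above its top.
- spindle_top (a point): Top end of the winder's upright spindle: 12 mm diameter, pointed over its last 6 mm, stands 50 mm above the winder's flat top (which is 45 mm above the table), so this point is 95 mm above the table.
- reset_hole (a point): Centre of the mouth of the reset hole, 12 mm diameter, in the winder's flat top, 20 mm in front of the spindle's axis (winder's -x); at the start it lies covered under the bobbin's flange. z up. The hole goes straight down; the button's top, 9 mm diameter, lies 14 mm below the mouth.
- reset_button (a joint): Travel of the recessed spring button in m: 0 up, 0.006 fully down (rigid stop); it counts as fully down beyond 0.0042. The spring takes 2 N to start and 4.4 N at the bottom, and pushes it up again when let go.
- bobbin: The full bobbin, loose on the spindle, resting on the winder's top; about 0.12 kg, 42 mm high. Origin at the centre of its underside, z up its axis: black foot flange 60 mm diameter x 4 mm, then a straight barrel 46 mm diameter to the top (copper winding, black rim over the top 14 mm). Bore right through, 15 mm diameter. Lift it 55 mm or more straight up to clear the spindle, which stands 8 mm out of its top.
- bobbin_mid (a point): Middle (half-way up, on the axis) of the full bobbin. Take it round the black rim, whose middle lies 14 mm above this point.
- tray: Fixed shallow dark steel tray for finished coils, 150 (x) x 100 (y) x 18 mm high outside, walls and floor 4 mm thick. Origin under its centre. The half towards +x holds a finished coil, the half towards -x is empty: a good place for the bobbin is 36 mm from the centre towards -x, where its middle comes to 25 mm above the table.
- done_coil_mid (a point): Middle of the finished coil that already stands upright, loose, in the tray: same shape and size as the bobbin. Leave it where it is.
- stand: Fixed screwdriver stand: aluminium block 36 x 36 mm on a 70 x 70 mm foot, 94 mm high in all, with a vertical hole of 10 mm diameter down its middle. Origin under its centre, z up.
- driver: The screwdriver, about 0.05 kg, standing blade down in the stand's hole, its handle's shoulder resting on the stand's top. Its own +y runs from blade to handle top (upwards here); origin on the handle's side near its lower end.
- driver_grip (a point): Middle of the screwdriver's handle on its axis: handle 84 mm long and 22 mm across, square in effect, its flat sides parallel to the stand's sides; this point is 42 mm above the stand's top. The frame's y axis points up at the start, its x axis is square to one pair of flats.
- driver_tip (a point): End of the screwdriver's blade, on its axis, 127 mm below the middle of the handle; the shaft is 5.2 mm thick and 85 mm long. To clear the stand it must be lifted straight up by 90 mm.
- tin: Loose shallow tin, 46 mm diameter, 16 mm high, behind the winder; a bystander.
- braid: Loose small flat reel, 48 x 64 x 11 mm, behind the winder; a bystander.
Mind the look-alikes: they are no part of the job. What is shaped like the bobbin but yellow is not meant.

How it is judged:
On the way:
1. the bobbin stands upright in the tray, let go and at rest (x of bobbin_mid in the frame of tray between -0.046 and 0.046 m and y of bobbin_mid in the frame of tray between -0.021 and 0.021 m and z of bobbin_mid in the frame of tray below 0.031 m and angle between bobbin_mid's own z axis and vertical below 0.12 rad and linear speed of bobbin below 0.03 m/s and contact force between the fingers and bobbin below 0.1 N), for 0.2 s.
At the end, for the whole second after the job is handed in: Bobbin upright (within 7 degrees) on the tray's floor inside its walls; the gripper grips the screwdriver, its blade in the reset hole (tip within 6 mm of the axis, over 15 mm deep), holding the button down over 4.2 of its 6 mm with over 1.5 N; fingers not touching the winder (x of bobbin_mid in the frame of tray between -0.046 and 0.046 m and y of bobbin_mid in the frame of tray between -0.021 and 0.021 m and z of bobbin_mid in the frame of tray below 0.031 m and angle between bobbin_mid's own z axis and vertical below 0.12 rad and value of joint reset_button above 0.0042 m and horizontal distance between driver_tip and reset_hole below 0.006 m and z of driver_tip in the frame of reset_hole below -0.015 m and contact force between driver and winder above 1.5 N and contact force between the fingers and driver above 2 N and contact force between the fingers and winder below 0.1 N); the arm keeps its last pose, push and grip.
It fails at once if the coil already in the tray moved more than 20 mm from its place (distance of done_coil_mid from where it was at the start of the episode above 0.02 m).
It fails at once if the flux tin moved more than 30 mm from its place (distance of tin from where it was at the start of the episode above 0.03 m).
It fails at once if the braid reel moved more than 30 mm from its place (distance of braid from where it was at the start of the episode above 0.03 m).
It also fails if it takes over 51 s, if anything falls off the work surface, if the arm or the gripper's body presses on something with over 40 N, if the wrist force passes 120 N, or if a joint passes its speed limit or range.

## Working session

There is one attempt and no reset: what is moved stays moved. The work goes in short steps, Python scripts to look and compute and a tool call to move; the robot and the scene stay as the last step left them, time stands still between calls to the robot, and variables do not carry over. Pictures are saved under pics/ and viewed, and the job is handed in when it is done.

Besides the shell and the picture viewer there is one more tool, called after "Emit:" as name(argument=value, ...) on one line, values as JSON. move_arm: Moves the arm, as the interface text tells. Its arguments: {"type":"object","properties":{"increments":{"type":"array","items":{"type":"array","items":{"type":"array","items":{"type":"number","minimum":-1,"maximum":1}}}}},"required":["increments"]}

```bash
mkdir -p pics; ls
cat > h.py <<'E'
import numpy as np,cv2
from bench import robot
def snap(n,f):
    p,d=robot.snapshot(n); cv2.imwrite('pics/'+f+'.png',cv2.cvtColor(p,cv2.COLOR_RGB2BGR)); np.savez('pics/'+f+'.npz',p=p,d=d); return p,d
def pts(n,d):
    c=robot.camera_params(n);K=np.array(c['mtx']);R=np.array(c['R']);t=np.array(c['t'])
    v,u=np.mgrid[:480,:640]; r=np.stack([(u-K[0,2])/K[0,0],(v-K[1,2])/K[1,1],np.ones_like(u,float)],-1)
    return (r*d[...,None]-t)@R
def ray(n,u,v,z):
    c=robot.camera_params(n);K=np.array(c['mtx']);R=np.array(c['R']);t=np.array(c['t'])
    o=-R.T@t; r=R.T@np.linalg.inv(K)@np.array([u,v,1.]); return o+r*(z-o[2])/r[2]
def proj(n,X):
    c=robot.camera_params(n);K=np.array(c['mtx']);x=K@(np.array(c['R'])@np.array(X)+np.array(c['t'])); return x[:2]/x[2]
E
python3 - <<'E'
from h import *
for n in('top','side'):
    snap(n,n+'0'); c=robot.camera_params(n); print(n,-np.array(c['R']).T@np.array(c['t']),c['mtx'])
print(robot.get_obs(),robot.tcp_to_tips)
E
```

```text
pics
top [0.52728334 0.07432161 1.01528562] [[485.07275387   0.         314.40762905]
 [  0.         485.07275387 250.32782681]
 [  0.           0.           1.        ]]
side [1.37340976 0.54131893 1.13449176] [[582.08870905   0.         315.3021614 ]
 [  0.         582.08870905 244.31983311]
 [  0.           0.           1.        ]]
{'time': 0.1, 'joint_positions': array([ 1.04192285e+00,  8.78707680e-02,  1.37205011e+00, -1.14004400e-05,
        1.68359946e+00, -1.03066577e-01]), 'qvel': array([-0.00030775, -0.00072987, -0.00416491, -0.00176011,  0.00180805,
        0.00137077]), 'joint_torque': array([ 1.95327026e-03, -3.41253519e+01, -3.03299904e+01,  7.20081129e-02,
        3.04259802e-02, -1.21955600e-04]), 'tool_pos': array([0.22712154, 0.5008107 , 0.40365338]), 'ee_rot': array([-3.13967403e+00, -1.87057811e-04,  2.71578430e+00]), 'wrist_force': array([-1.20472006,  0.06069192,  0.15465727]), 'wrist_torque': array([-0.00463375,  0.04276016, -0.04533079]), 'width': 0.09439960845500242} 0.1992
```

View pics/top0.png

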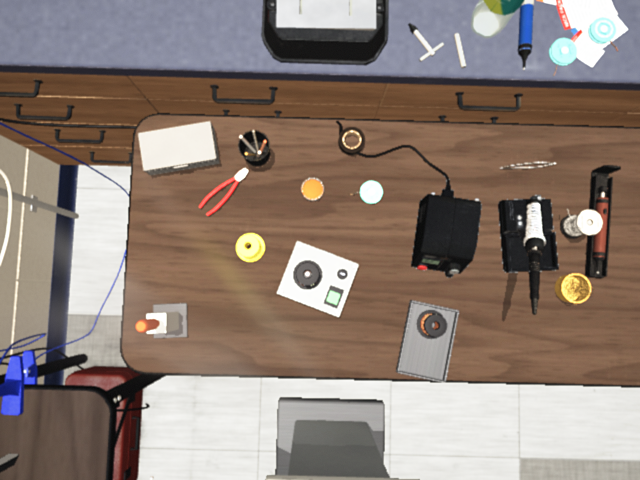

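View pics/side0.png

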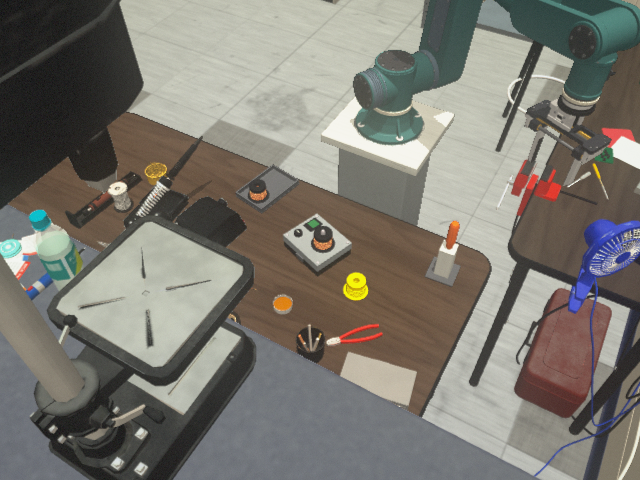

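Top view: bobbin on winder at (308,275), tray (428,341) with done coil (432,323), driver handle orange (142,326) over the stand (170,322), yellow decoy (250,247). Now measuring.

```bash
cat > m.py <<'E'
from h import *
f=np.load('pics/top0.npz');P=pts('top',f['d']);img=f['p']
def reg(u0,u1,v0,v1,z0,z1):
    q=P[v0:v1,u0:u1].reshape(-1,3); return q[(q[:,2]>z0)&(q[:,2]<z1)]
def rect(q): 
    r=cv2.minAreaRect((q[:,:2]*1000).astype(np.float32)); return r, cv2.boxPoints(r).round(1).tolist()
print('table z',np.median(reg(200,230,260,320,-.1,.1)[:,2]))
q=reg(270,365,235,325,.038,.053);print('winder',len(q),np.median(q[:,2]),rect(q))
def circ(q): c,r=cv2.minEnclosingCircle((q[:,:2]*1000).astype(np.float32)); return len(q),np.median(q[:,2]),c,r,q[:,:2].mean(0)
print('bob',circ(reg(288,328,255,295,.08,.092)))
print('spin',circ(reg(288,328,255,295,.092,.12)))
q=reg(390,465,295,385,.013,.024);print('tray',len(q),rect(q))
print('coil',circ(reg(410,455,300,345,.038,.056)))
q=reg(125,192,295,345,.003,.015);print('foot',len(q),np.median(q[:,2]),rect(q))
q=reg(125,192,295,345,.085,.1);print('block',len(q),np.median(q[:,2]),rect(q))
q=reg(125,192,295,345,.165,.2);print('handle',len(q),np.median(q[:,2]),rect(q),q.mean(0))
for s,uv in dict(knob=(343,274),win=(333,297)).items(): print(s,P[uv[1],uv[0]])
E
python3 m.py
python3 - <<'E'
from h import *
a=cv2.imread('pics/top0.png')
t=[cv2.resize(a[y:y+100,x:x+130],None,fx=6,fy=6,interpolation=cv2.INTER_CUBIC)[:, :780] for x,y in((255,225),(120,270))]
cv2.imwrite('pics/c1.png',t[0]);cv2.imwrite('pics/c2.png',t[1])
b=cv2.imread('pics/side0.png')
cv2.imwrite('pics/c3.png',cv2.resize(b[160:300,220:360],None,fx=4,fy=4,interpolation=cv2.INTER_CUBIC))
cv2.imwrite('pics/c4.png',cv2.resize(b[210:290,410:480],None,fx=7,fy=7,interpolation=cv2.INTER_CUBIC))
E
```

```text
table z -0.00012455125984967114
winder 3181 0.04566186285289418 (((555.1402587890625, 63.0281982421875), (132.17295837402344, 112.0626449584961), 70.70165252685547), [[480.3999938964844, 19.200000762939453], [586.2000122070312, -17.899999618530273], [629.9000244140625, 106.9000015258789], [524.0999755859375, 143.89999389648438]])
bob (410, np.float64(0.08726037238003231), (562.4188842773438, 83.74981689453125), 22.806175231933594, array([0.56228336, 0.08374346]))
spin (19, np.float64(0.09415503691284366), (562.6239013671875, 83.91231536865234), 4.768470287322998, array([0.56245192, 0.08390973]))
tray 597 (((434.8985290527344, -165.13926696777344), (101.35944366455078, 150.2517547607422), 79.23704528808594), [[351.6000061035156, -200.89999389648438], [499.20001220703125, -229.0], [518.2000122070312, -129.39999389648438], [370.6000061035156, -101.30000305175781]])
coil (387, np.float64(0.04621784718259913), (469.0859069824219, -173.1447296142578), 22.957611083984375, array([ 0.46950273, -0.1722905 ]))
foot 744 0.006082042545088497 (((462.7384948730469, 389.0535888671875), (100.36169433
[... 154 characters left out ...]
, 458.29998779296875]])
block 255 0.09395835386928533 (((461.6524963378906, 364.0019226074219), (36.20863723754883, 35.995018005371094), 3.6039795875549316), [[442.5, 380.79998779296875], [444.70001220703125, 344.8999938964844], [480.8999938964844, 347.20001220703125], [478.6000061035156, 383.1000061035156]])
handle 148 0.175954514110447 (((461.5849304199219, 363.5936584472656), (20.60777473449707, 21.170372009277344), 2.8546996116638184), [[450.79998779296875, 373.70001220703125], [451.79998779296875, 352.5], [472.3999938964844, 353.5], [471.29998779296875, 374.70001220703125]]) [0.46219713 0.36238913 0.17505879]
knob [0.56513654 0.01305928 0.05483179]
win [0.51921966 0.03147068 0.04881936]
```

```bash
cat > to.py <<'E'
import sys
from h import *
# target grasp point x y z, jaw-angle deg
x,y,z,a=map(float,sys.argv[1:5])
from scipy.spatial.transform import Rotation as Ro
o=robot.get_obs(); R=Ro.from_euler('xyz',o['ee_rot']); p=o['tool_pos']
g=p+R.apply([0,0,.18])
Ty=np.array([np.cos(np.radians(a)),np.sin(np.radians(a)),0])
if R.apply([0,1,0])@Ty<0: Ty=-Ty
Z=np.array([0,0,-1.]);T=Ro.from_matrix(np.c_[np.cross(Ty,Z),Ty,Z])
tcp=np.array([x,y,z+.18])
print('t',round(o['time'],2),'grasp',g.round(4),'w',round(o['width'],4),'F',np.round(o['wrist_force'],1),'q',np.round(o['joint_positions'],2))
print('shift/0.1',(R.inv().apply(tcp-p)/.1).round(3),'turn/(pi/2)',((R.inv()*T).as_rotvec()/(np.pi/2)).round(4))
E
python3 to.py .5625 .0838 .13 70.7
```

```text
t 0.1 grasp [0.2269 0.5005 0.2237] w 0.0944 F [-1.2  0.1  0.2] q [ 1.04  0.09  1.37 -0.    1.68 -0.1 ]
shift/0.1 [-4.777 -2.411  0.94 ] turn/(pi/2) [-0.0012 -0.0002 -0.0566]
```

View pics/c1.png

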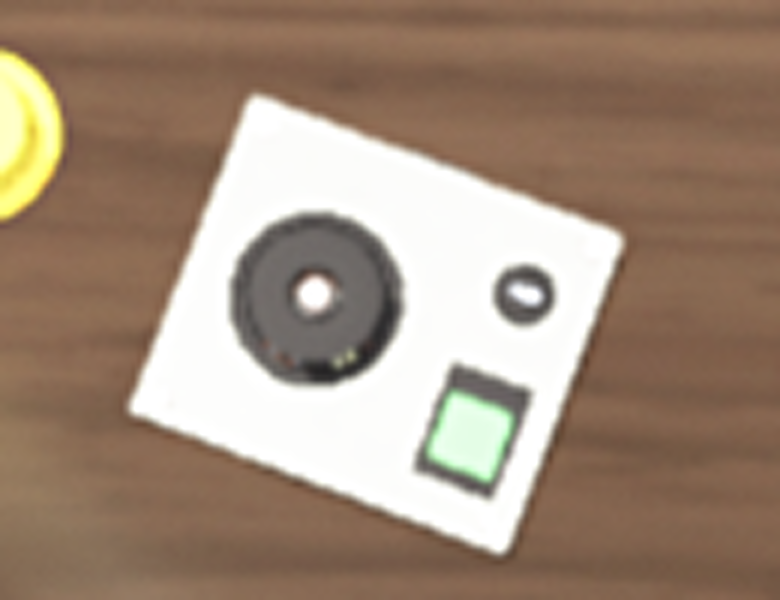

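View pics/c4.png

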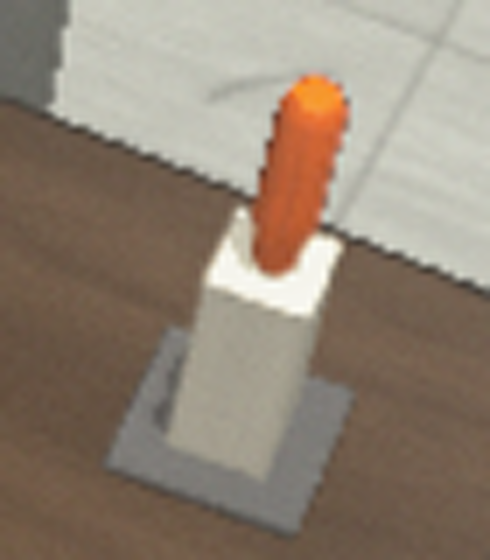

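Crops confirm the spindle centred in the bobbin and the driver upright in the stand's block. Moving toward the bobbin.

Emit:
move_arm(increments=[[[1, -0.25, -0.13, 0, 0, 0, -0.03], [1, -0.5, -0.25, 0, 0, 0, -0.055], [1, -0.75, -0.38, 0, 0, 0, -0.055], [1, -1, -0.5, 0, 0, 0, -0.055]]])

```text
time: 0.43
tool_pos: [0.2979, 0.4131, 0.404]
ee_rot: [-3.14, -0.0, 2.803]
wrist_force: [0.9, 0.7, -0.8]
width: 0.094
```

Emit:
move_arm(increments=[[[1, -0.3, -0.15, 0, 0, 0, 0], [1, -0.6, -0.3, 0, 0, 0, 0], [1, -1, -0.5, 0, 0, 0, 0]]])

```text
time: 0.68
tool_pos: [0.3732, 0.3351, 0.4043]
ee_rot: [3.142, -0.001, 2.804]
wrist_force: [0.6, 0.9, -0.1]
width: 0.0938
```

Emit:
move_arm(increments=[[[1, -0.3, -0.15, 0, 0, 0, 0], [1, -0.6, -0.3, 0, 0, 0, 0], [1, -1, -0.5, 0, 0, 0, 0]]])

```text
time: 0.93
tool_pos: [0.449, 0.2566, 0.4043]
ee_rot: [3.141, -0.001, 2.803]
wrist_force: [0.2, 0.5, -0.3]
width: 0.0937
```

```bash
python3 to.py .5625 .0838 .14 70.7
```

```text
t 0.93 grasp [0.4488 0.2567 0.2243] w 0.0937 F [ 0.2  0.5 -0.3] q [ 0.41  0.01  1.45  0.    1.68 -0.82]
shift/0.1 [-1.645 -1.254  0.841] turn/(pi/2) [ 0.0001 -0.0007 -0.0008]
```

Emit:
move_arm(increments=[[[1, -0.25, -0.2, 0, 0, 0, 0], [1, -0.5, -0.4, 0, 0, 0, 0], [1, -0.75, -0.6, 0, 0, 0, 0], [1, -1, -0.8, 0, 0, 0, 0]]])

```text
time: 1.27
tool_pos: [0.5169, 0.1473, 0.4041]
ee_rot: [-3.141, -0.001, 2.802]
wrist_force: [1.2, 0.2, 0.5]
width: 0.0937
```

Emit:
move_arm(increments=[[[1, -0.2, -0.15, 0.2, 0, 0, 0], [1, -0.4, -0.3, 0.4, 0, 0, 0], [1, -0.6, -0.42, 0.6, 0, 0, 0], [1, -0.6, -0.42, 0.8, 0, 0, 0], [1, -0.6, -0.42, 0.8, 0, 0, 0], [1, -0.6, -0.42, 0.8, 0, 0, 0]]])

```text
time: 1.77
tool_pos: [0.5585, 0.0891, 0.3229]
ee_rot: [-3.14, -0.004, 2.802]
wrist_force: [0.1, 0.4, 0.1]
width: 0.0941
```

```bash
python3 to.py .5625 .0838 .082 70.7
```

```text
t 1.77 grasp [0.5577 0.0891 0.1429] w 0.0941 F [0.1 0.4 0.1] q [ 0.06  0.15  1.46  0.    1.53 -1.17]
shift/0.1 [-0.058 -0.036  0.609] turn/(pi/2) [-0.0009 -0.0027 -0.0019]
```

Emit:
move_arm(increments=[[[1, -0.06, -0.04, 0.1, -0.001, -0.003, -0.002], [1, -0.06, -0.04, 0.2, -0.001, -0.003, -0.002], [1, -0.06, -0.04, 0.35, -0.001, -0.003, -0.002], [1, -0.06, -0.04, 0.5, -0.001, -0.003, -0.002], [1, -0.06, -0.04, 0.6, -0.001, -0.003, -0.002], [1, -0.06, -0.04, 0.6, -0.001, -0.003, -0.002], [1, -0.06, -0.04, 0.6, -0.001, -0.003, -0.002]]])

```text
time: 2.35
tool_pos: [0.5631, 0.0838, 0.2644]
ee_rot: [3.14, 0.004, 2.806]
wrist_force: [0.4, 0.6, 0.8]
width: 0.0939
```

```bash
python3 to.py .5625 .0838 .082 70.7
python3 - <<'E'
from h import *
p,d=snap('side','s1'); b=p[160:300,220:400,::-1]; cv2.imwrite('pics/s1c.png',cv2.resize(b,None,fx=4,fy=4))
E
```

```text
t 2.35 grasp [0.5638 0.0838 0.0844] w 0.0939 F [0.4 0.6 0.8] q [ 0.05  0.2   1.53 -0.    1.41 -1.19]
shift/0.1 [ 0.006 -0.002  0.024] turn/(pi/2) [0.0009 0.0026 0.0007]
```

View pics/s1c.png

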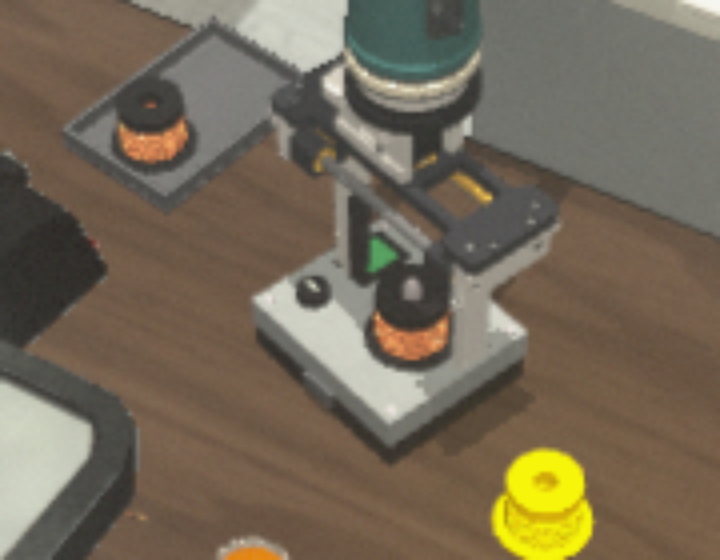

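Bobbin at (410,290) in the crop sits between the fingers. Close (and down 2 mm).

Emit:
move_arm(increments=[[[1, 0, 0, 0.02, 0, 0.002, 0], [0.6, 0, 0, 0.02, 0, 0.002, 0], [0.3, 0, 0, 0.02, 0, 0.002, 0], [0.3, 0, 0, 0.02, 0, 0.002, 0], [0.3, 0, 0, 0.02, 0, 0.002, 0], [0.3, 0, 0, 0.02, 0, 0.002, 0], [0.3, 0, 0, 0.02, 0, 0.002, 0], [0.3, 0, 0, 0.02, 0, 0.002, 0]]])

```text
time: 3.07
tool_pos: [0.5632, 0.0835, 0.2627]
ee_rot: [3.14, 0.002, 2.805]
wrist_force: [0.3, 0.7, -0.4]
width: 0.0508
```

```bash
python3 to.py .5625 .0838 .15 70.7
```

```text
t 3.07 grasp [0.5636 0.0837 0.0827] w 0.0508 F [ 0.3  0.7 -0.4] q [ 0.05  0.2   1.53  0.    1.41 -1.19]
shift/0.1 [ 0.007  0.002 -0.673] turn/(pi/2) [0.0011 0.001  0.0004]
```

Emit:
move_arm(increments=[[[0, 0, 0, 0, 0, 0, 0], [0, 0, 0, 0, 0, 0, 0], [0, 0, 0, 0, 0, 0, 0], [0, 0, 0, 0, 0, 0, 0]]])

```text
time: 3.4
tool_pos: [0.5633, 0.0835, 0.2627]
ee_rot: [3.14, 0.002, 2.805]
wrist_force: [-0.7, -0.3, 0.8]
width: 0.045
```

```bash
python3 to.py .5625 .0838 .15 70.7
```

```text
t 3.4 grasp [0.5636 0.0838 0.0827] w 0.045 F [-0.7 -0.3  0.8] q [ 0.05  0.2   1.53  0.    1.41 -1.19]
shift/0.1 [ 0.007  0.001 -0.673] turn/(pi/2) [0.0011 0.001  0.0004]
```

Gripped (45 mm). Lift 75 mm straight up.

Emit:
move_arm(increments=[[[0, 0, 0, -0.04, 0, 0, 0], [0, 0, 0, -0.12, 0, 0, 0], [0, 0, 0, -0.24, 0, 0, 0], [0, 0, 0, -0.38, 0, 0, 0], [0, 0, 0, -0.52, 0, 0, 0], [0, 0, 0, -0.65, 0, 0, 0], [0, 0, 0, -0.75, 0, 0, 0], [0, 0, 0, -0.75, 0, 0, 0]]])

```text
time: 4.07
tool_pos: [0.5636, 0.0834, 0.3417]
ee_rot: [3.138, 0.008, 2.805]
wrist_force: [0.7, 0.1, -0.0]
width: 0.0447
```

```bash
python3 to.py .3995 -.1584 .16 79.2
python3 - <<'E'
from h import *
p,d=snap('side','s2'); b=p[130:290,220:400,::-1]; cv2.imwrite('pics/s2c.png',cv2.resize(b,None,fx=4,fy=4)[:600])
E
```

```text
t 4.07 grasp [0.5652 0.0836 0.1617] w 0.0447 F [ 0.7  0.1 -0. ] q [ 0.05  0.15  1.43  0.    1.56 -1.19]
shift/0.1 [ 0.752 -2.824  0.   ] turn/(pi/2) [ 0.0022  0.005  -0.0941]
```

View pics/s2c.png

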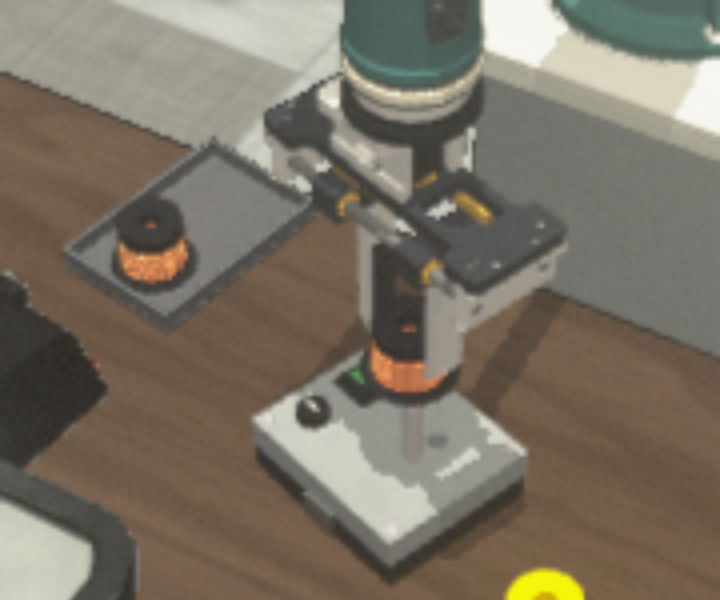

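Bobbin lifted clear; the hole shows at crop (437,440) = pixel (329,240). Carry to the tray.

Emit:
move_arm(increments=[[[0, 0.04, -0.15, 0, 0, 0, -0.02], [0, 0.1, -0.4, 0, 0, 0.002, -0.05], [0, 0.18, -0.7, 0, 0.002, 0.004, -0.094], [0, 0.25, -1, 0, 0.002, 0.005, -0.094]]])

```text
time: 4.45
tool_pos: [0.5056, -0.0032, 0.3363]
ee_rot: [-3.14, -0.009, 2.957]
wrist_force: [0.6, -0.5, -0.8]
width: 0.0454
```

```bash
python3 to.py .3995 -.1584 .16 79.2
python3 - <<'E'
from h import *
print(proj('side',[.5435,.0904,.045]),ray('side',329.2,240,.045))
E
```

```text
t 4.45 grasp [ 0.504  -0.0032  0.1563] w 0.0454 F [ 0.6 -0.5 -0.8] q [-0.12  0.02  1.58 -0.    1.55 -1.5 ]
shift/0.1 [ 0.758 -1.721 -0.028] turn/(pi/2) [-0.001  -0.0055  0.0023]
[328.29669245 239.65745983] [0.54336543 0.09288765 0.045     ]
```

Emit:
move_arm(increments=[[[0, 0.1, -0.25, 0, 0, 0, 0], [0, 0.2, -0.5, 0, 0, 0, 0], [0, 0.3, -0.75, 0, 0, 0, 0], [0, 0.4, -1, 0, 0, 0, 0]]])

```text
time: 4.78
tool_pos: [0.4473, -0.0943, 0.3369]
ee_rot: [-3.141, -0.008, 2.953]
wrist_force: [-0.7, -1.2, 0.1]
width: 0.045
```

Emit:
move_arm(increments=[[[0, 0.12, -0.25, 0, 0, 0, 0], [0, 0.24, -0.45, 0, 0, 0, 0], [0, 0.32, -0.6, 0, 0, 0, 0], [0, 0.32, -0.6, 0, 0, 0, 0], [0, 0.32, -0.6, 0, 0, 0, 0], [0, 0.32, -0.6, 0, 0, 0, 0]]])

```text
time: 5.28
tool_pos: [0.4059, -0.146, 0.3377]
ee_rot: [-3.141, -0.007, 2.953]
wrist_force: [0.4, 0.4, -0.9]
width: 0.0449
```

```bash
python3 to.py .3995 -.1584 .08 79.2;  python3 - <<'E'
from h import *
p,d=snap('side','s3'); b=p[120:260,200:380,::-1]; cv2.imwrite('pics/s3c.png',cv2.resize(b,None,fx=4,fy=4)[:600])
E
```

```text
t 5.28 grasp [ 0.4047 -0.1459  0.1577] w 0.0449 F [ 0.4  0.4 -0.9] q [-0.48 -0.16  1.74 -0.    1.56 -1.86]
shift/0.1 [ 0.035 -0.133  0.777] turn/(pi/2) [-0.0002 -0.0043 -0.    ]
```

View pics/s3c.png

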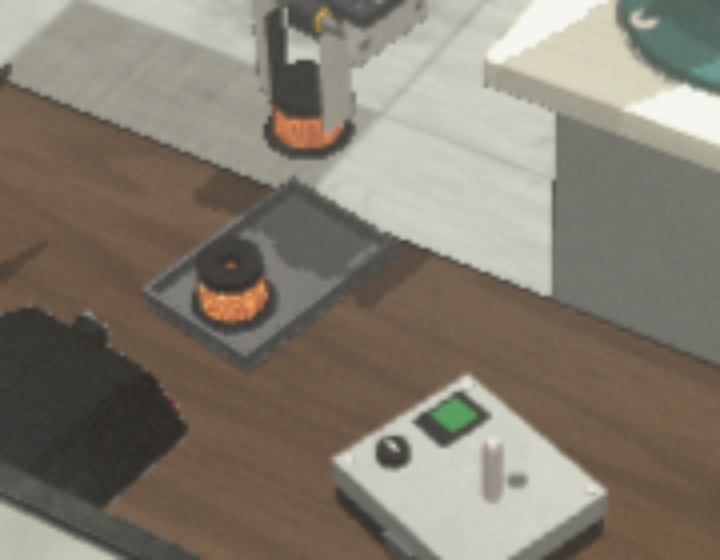

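Bobbin is hanging straight over the tray's empty half. Descend.

Emit:
move_arm(increments=[[[0, 0.02, -0.07, 0.1, 0, -0.002, 0], [0, 0.04, -0.13, 0.25, 0, -0.004, 0], [0, 0.04, -0.13, 0.4, 0, -0.004, 0], [0, 0.04, -0.13, 0.55, 0, -0.004, 0], [0, 0.04, -0.13, 0.7, 0, -0.004, 0], [0, 0.04, -0.13, 0.85, 0, -0.004, 0], [0, 0.04, -0.13, 0.95, 0, -0.004, 0], [0, 0.04, -0.13, 0.95, 0, -0.004, 0]]])

```text
time: 6.0
tool_pos: [0.398, -0.1576, 0.24]
ee_rot: [3.141, -0.006, 2.954]
wrist_force: [-0.2, 0.6, -0.4]
width: 0.045
```

```bash
python3 to.py .3995 -.1584 .043 79.2;  python3 - <<'E'
from h import *
p,d=snap('side','s4'); b=p[140:260,200:360,::-1]; cv2.imwrite('pics/s4c.png',cv2.resize(b,None,fx=5,fy=5)[:600])
E
```

```text
t 6.0 grasp [ 0.397  -0.1573  0.06  ] w 0.045 F [-0.2  0.6 -0.4] q [-0.51 -0.09  1.88 -0.    1.35 -1.89]
shift/0.1 [-0.018 -0.005  0.17 ] turn/(pi/2) [ 0.0004 -0.0036  0.0005]
```

View pics/s4c.png

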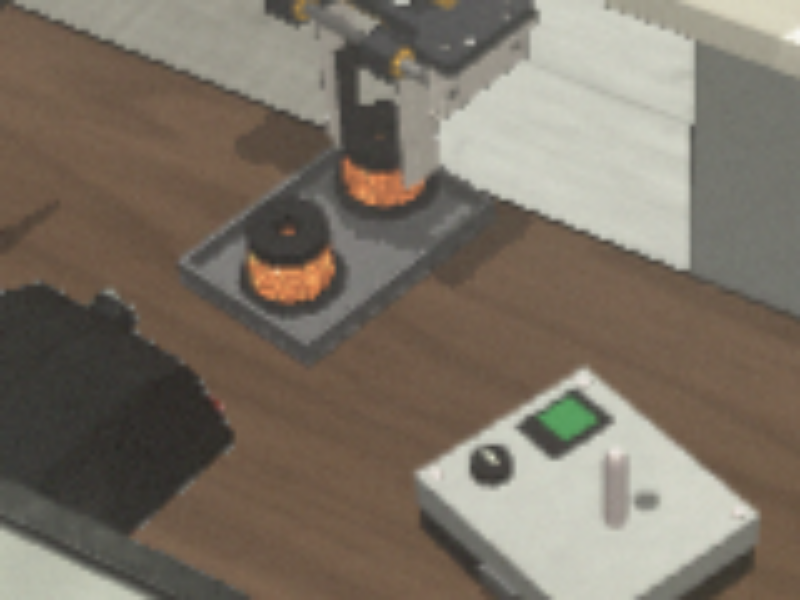

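Emit:
move_arm(increments=[[[0, -0.02, 0, 0.05, 0, -0.003, 0], [0, -0.02, 0, 0.1, 0, -0.003, 0], [0, -0.02, 0, 0.14, 0, -0.003, 0], [0, -0.02, 0, 0.17, 0, -0.003, 0], [0, -0.02, 0, 0.17, 0, -0.003, 0], [0, -0.02, 0, 0.17, 0, -0.003, 0]]])

```text
time: 6.55
tool_pos: [0.4007, -0.1588, 0.2261]
ee_rot: [-3.14, 0.005, 2.953]
wrist_force: [-0.9, 0.5, -1.0]
width: 0.0452
```

```bash
python3 to.py .3995 -.1584 .0415 79.2
```

```text
t 6.55 grasp [ 0.4015 -0.1592  0.0461] w 0.0452 F [-0.9  0.5 -1. ] q [-0.51 -0.07  1.9   0.    1.31 -1.89]
shift/0.1 [0.013 0.002 0.046] turn/(pi/2) [-0.0007  0.003  -0.0001]
```

Emit:
move_arm(increments=[[[0, 0.01, 0, 0.02, 0, 0.002, 0], [0, 0.01, 0, 0.04, 0, 0.002, 0], [0, 0.01, 0, 0.04, 0, 0.002, 0], [0, 0.01, 0, 0.04, 0, 0.002, 0]]])

```text
time: 6.88
tool_pos: [0.3998, -0.1586, 0.2221]
ee_rot: [-3.141, 0.001, 2.953]
wrist_force: [-0.2, -0.3, -1.4]
width: 0.0449
```

```bash
python3 to.py .3995 -.1584 .0415 79.2
```

```text
t 6.88 grasp [ 0.4    -0.1588  0.0421] w 0.0449 F [-0.2 -0.3 -1.4] q [-0.51 -0.07  1.9  -0.    1.31 -1.89]
shift/0.1 [0.003 0.002 0.006] turn/(pi/2) [-0.0007  0.0009 -0.0001]
```

Emit:
move_arm(increments=[[[0.5, 0, 0, 0.005, 0, 0, 0], [0.55, 0, 0, 0.005, 0, 0, 0], [0.65, 0, 0, 0.005, 0, 0, 0], [0.75, 0, 0, 0.005, 0, 0, 0], [0.75, 0, 0, 0.005, 0, 0, 0], [0.75, 0, 0, 0.005, 0, 0, 0], [0.75, 0, 0, 0.005, 0, 0, 0]]])

```text
time: 7.47
tool_pos: [0.3998, -0.1586, 0.2217]
ee_rot: [-3.14, 0.002, 2.953]
wrist_force: [0.5, 0.3, -0.2]
width: 0.0702
```

Emit:
move_arm(increments=[[[0.75, 0, 0, -0.1, 0, 0, 0], [0.75, 0, 0, -0.25, 0, 0, 0], [0.75, 0, 0, -0.5, 0, 0, 0], [0.75, 0, 0, -0.75, 0, 0, 0], [0.75, 0, 0, -1, 0, 0, 0]]])

```text
time: 7.88
tool_pos: [0.3995, -0.1584, 0.3234]
ee_rot: [-3.14, 0.002, 2.953]
wrist_force: [0.2, -0.0, 0.1]
width: 0.0705
```

```bash
python3 to.py .4617 .3637 .25 93.2;  python3 - <<'E'
from h import *
p,d=snap('side','s5'); b=p[140:260,200:360,::-1]; cv2.imwrite('pics/s5c.png',cv2.resize(b,None,fx=5,fy=5)[:600])
E
```

```text
t 7.88 grasp [ 0.3998 -0.1586  0.1434] w 0.0705 F [ 0.2 -0.   0.1] q [-0.51 -0.16  1.77 -0.    1.53 -1.89]
shift/0.1 [ 0.366  5.243 -1.073] turn/(pi/2) [-0.0009  0.001  -0.1556]
```

View pics/s5c.png

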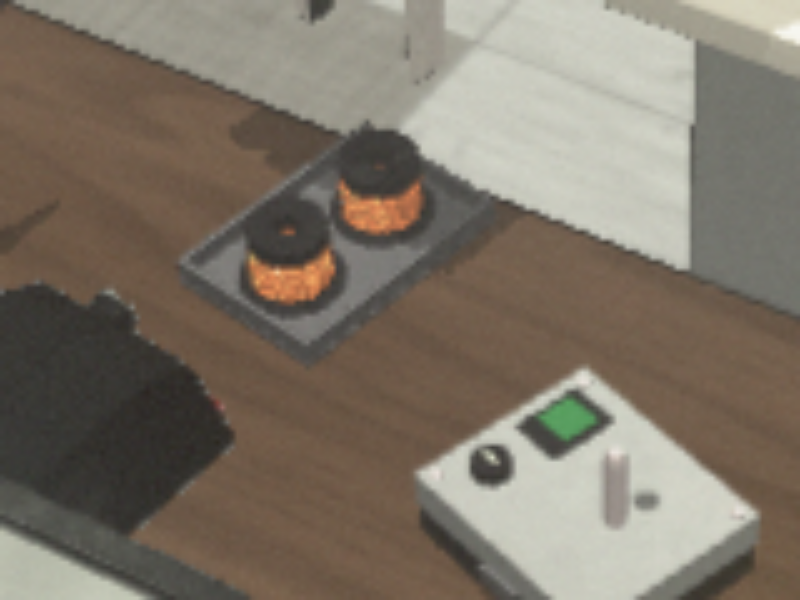

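Bobbin stands upright beside the untouched coil. Take a top picture for the hole.

Run:
```python
from h import *
p,d=snap('top','t5'); b=p[230:330,260:380,::-1]; cv2.imwrite('pics/t5c.png',cv2.resize(b,None,fx=6,fy=6,interpolation=cv2.INTER_CUBIC))
P=pts('top',d);q=P[235:325,270:365].reshape(-1,3);q=q[(q[:,2]>.038)&(q[:,2]<.053)]
r=cv2.minAreaRect((q[:,:2]*1000).astype(np.float32));print(r)
f=np.load('pics/top0.npz')
sp=proj('top',[.5624,.0838,.045]);h=proj('top',[.5435,.0904,.045]);print(sp,h)
# hole: below-surface depth or dark pixels
g=cv2.cvtColor(p,cv2.COLOR_RGB2GRAY)
u0,v0=int(h[0])-8,int(h[1])-8
print(g[v0:v0+17,u0:u0+17],u0,v0)
```

```text
((555.10986328125, 62.94010925292969), (132.12159729003906, 111.95588684082031), 70.68092346191406)
[307.28417881 274.5566993 ] [303.7013357  283.93621159]
[[253 253 253 253 253 253 253 253 252 239 225 251 255 255 194 173 232]
 [253 253 253 253 253 253 253 253 253 252 235 204 199 183 159 180 209]
 [253 253 253 253 253 253 253 253 253 254 252 228 171 158 175 197 204]
 [253 253 253 253 253 253 253 253 253 254 255 254 237 208 201 204 209]
 [253 253 253 253 253 253 254 254 255 255 255 255 254 239 217 219 233]
 [253 253 253 253 253 254 255 253 250 250 253 255 255 252 241 242 253]
 [253 253 253 253 254 255 245 205 184 187 211 242 254 254 253 253 254]
 [253 253 253 253 254 254 198 139 181 196 191 198 247 254 254 253 253]
 [253 253 253 253 255 249 172 192 252 255 247 189 236 254 253 253 253]
 [253 253 253 254 255 245 181 224 255 255 250 191 228 254 254 253 253]
 [253 253 253 254 255 249 199 200 245 250 235 186 235 254 253 253 253]
 [253 253 253 254 254 255 235 194 205 219 206 221 250 254 253 253 253]
 [253 253 253 253 254 255 253 241 228 227 238 249 254 253 253 253 253]
 [253 253 253 253 253 254 254 254 252 252 253 254 253 253 253 253 253]
 [253 253 253 253 253 253 254 254 254 253 253 253 253 253 253 253 253]
 [253 253 253 253 253 253 253 253 253 253 253 253 253 253 253 253 253]
 [253 253 253 253 253 253 253 253 253 253 253 253 253 253 253 252 252]] 295 275
```

View pics/t5c.png

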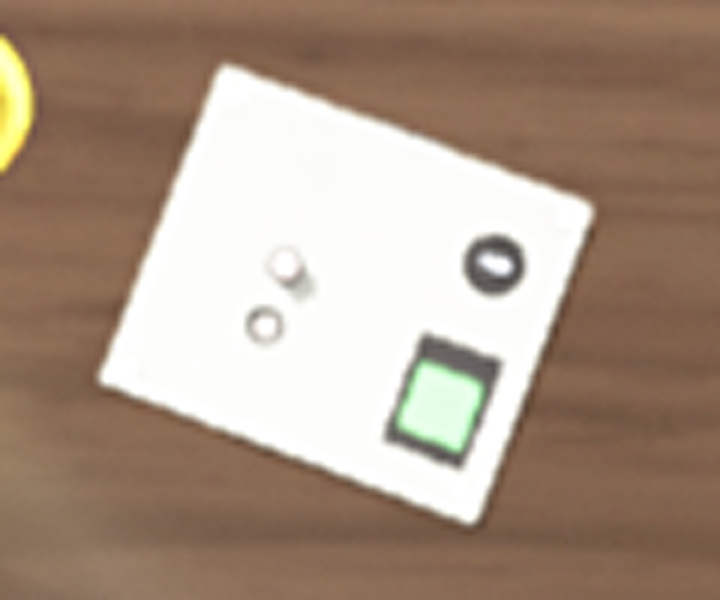

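Hole ring at pixel (303.8,284), ray gives (0.5435,0.0904), agreeing with geometry. Go to the screwdriver.

Emit:
move_arm(increments=[[[0.75, 0.02, 0.15, -0.3, 0, 0, -0.05], [0.75, 0.05, 0.4, -0.6, 0, 0, -0.1], [0.75, 0.07, 0.7, -0.9, 0, 0, -0.156], [0.75, 0.07, 1, -1, 0, 0.001, -0.156]]])

```text
time: 8.32
tool_pos: [0.4113, -0.0581, 0.4256]
ee_rot: [-3.138, 0.006, -3.084]
wrist_force: [0.8, -0.3, 0.4]
width: 0.0704
```

```bash
python3 to.py .4617 .3637 .25 93.2
```

```text
t 8.32 grasp [ 0.4124 -0.0587  0.2456] w 0.0704 F [ 0.8 -0.3  0.4] q [-0.28 -0.22  1.62 -0.    1.74 -1.91]
shift/0.1 [-0.746  4.182 -0.055] turn/(pi/2) [-0.0023  0.0036  0.001 ]
```

Emit:
move_arm(increments=[[[0.75, -0.06, 0.33, 0, 0, 0, 0], [0.75, -0.12, 0.67, 0, 0, 0, 0], [0.75, -0.18, 1, 0, 0, 0, 0]]])

```text
time: 8.57
tool_pos: [0.4235, 0.0436, 0.4212]
ee_rot: [-3.14, -0.0, -3.086]
wrist_force: [1.0, -1.0, 0.2]
width: 0.0706
```

Emit:
move_arm(increments=[[[0.75, -0.06, 0.33, 0, 0, 0, 0], [0.75, -0.12, 0.67, 0, 0, 0, 0], [0.75, -0.18, 1, 0, 0, 0, 0]]])

```text
time: 8.82
tool_pos: [0.4357, 0.1447, 0.4205]
ee_rot: [-3.14, -0.001, -3.085]
wrist_force: [-0.2, -0.6, 1.0]
width: 0.0705
```

Emit:
move_arm(increments=[[[0.75, -0.06, 0.33, 0, 0, 0, 0], [0.75, -0.12, 0.67, 0, 0, 0, 0], [0.75, -0.18, 1, 0, 0, 0, 0]]])

```text
time: 9.07
tool_pos: [0.4481, 0.2456, 0.4202]
ee_rot: [-3.14, -0.002, -3.085]
wrist_force: [0.1, -0.0, -0.7]
width: 0.0706
```

Emit:
move_arm(increments=[[[0.75, -0.06, 0.33, 0, 0, 0, 0], [0.75, -0.12, 0.6, 0, 0, 0, 0], [0.75, -0.18, 0.9, 0, 0, 0, 0], [0.75, -0.2, 1, 0, 0, 0, 0], [0.75, -0.2, 1, 0, 0, 0, 0], [0.75, -0.2, 1, 0, 0, 0, 0]]])

```text
time: 9.57
tool_pos: [0.4627, 0.3445, 0.4201]
ee_rot: [-3.138, -0.002, -3.085]
wrist_force: [0.7, 0.1, -0.2]
width: 0.0707
```

```bash
python3 to.py .4617 .3637 .14 93.2
python3 - <<'E'
from h import *
p,d=snap('side','s6'); b=p[150:300,370:550,::-1]; cv2.imwrite('pics/s6c.png',cv2.resize(b,None,fx=4,fy=4)[:600])
E
```

```text
t 9.57 grasp [0.4624 0.344  0.2401] w 0.0707 F [ 0.7  0.1 -0.2] q [ 0.54  0.15  1.28 -0.    1.72 -1.09]
shift/0.1 [-0.003  0.195  1.   ] turn/(pi/2) [-0.002  -0.0012  0.0007]
```

View pics/s6c.png

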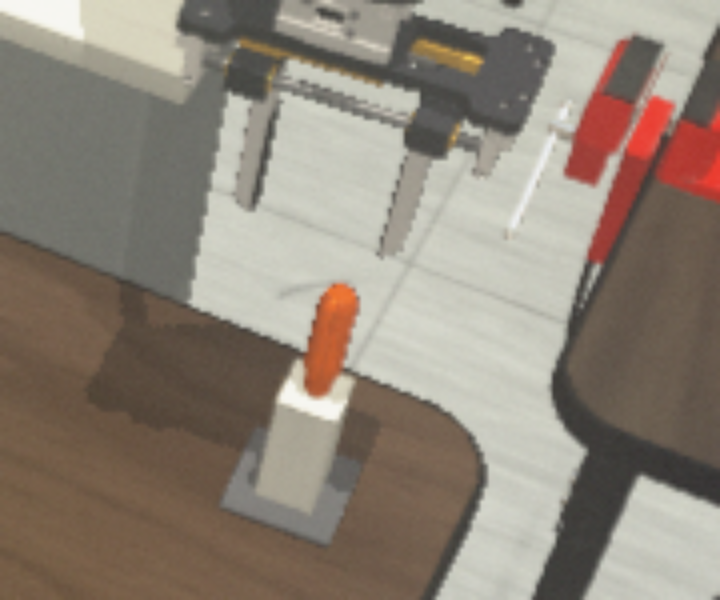

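Emit:
move_arm(increments=[[[0.75, 0, 0.1, 0, -0.001, 0, 0], [0.75, 0, 0.195, 0.1, -0.002, -0.001, 0], [0.75, 0, 0.195, 0.3, -0.002, -0.001, 0], [0.75, 0, 0.195, 0.5, -0.002, -0.001, 0], [0.75, 0, 0.195, 0.7, -0.002, -0.001, 0], [0.75, 0, 0.195, 0.9, -0.002, -0.001, 0], [0.75, 0, 0.195, 1, -0.002, -0.001, 0], [0.75, 0, 0.195, 1, -0.002, -0.001, 0]]])

```text
time: 10.28
tool_pos: [0.4609, 0.3635, 0.3172]
ee_rot: [-3.14, -0.004, -3.086]
wrist_force: [0.3, -0.4, -0.5]
width: 0.0705
```

```bash
python3 to.py .4617 .3637 .137 93.2
python3 - <<'E'
from h import *
p,d=snap('side','s7'); b=p[150:300,370:550,::-1]; cv2.imwrite('pics/s7c.png',cv2.resize(b,None,fx=4,fy=4)[:600])
E
```

```text
t 10.28 grasp [0.4601 0.3633 0.1372] w 0.0705 F [ 0.3 -0.4 -0.5] q [ 0.57  0.2   1.41  0.    1.53 -1.06]
shift/0.1 [-0.008  0.001  0.002] turn/(pi/2) [-0.0008 -0.0028  0.0001]
```

View pics/s7c.png

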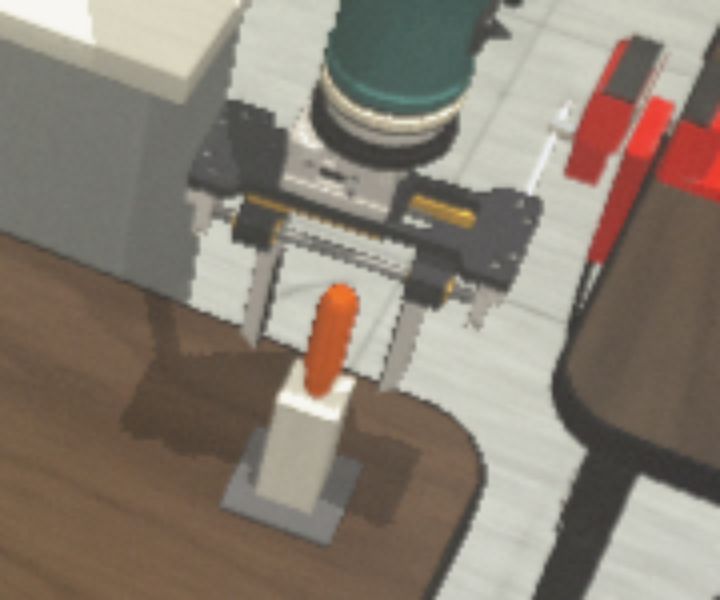

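Handle (330,340) lies between the fingers. Close; ~50 mm to shut, so two calls.

Emit:
move_arm(increments=[[[0.5, -0.008, 0, 0, 0, -0.003, 0], [0.2, -0.008, 0, 0, 0, -0.003, 0], [0, -0.008, 0, 0, 0, -0.003, 0], [0, -0.008, 0, 0, 0, -0.003, 0], [0, -0.008, 0, 0, 0, -0.003, 0], [0, -0.008, 0, 0, 0, -0.003, 0], [0, -0.008, 0, 0, 0, -0.003, 0], [0, -0.008, 0, 0, 0, -0.003, 0]]])

```text
time: 11.0
tool_pos: [0.4624, 0.3642, 0.3211]
ee_rot: [3.14, 0.006, -3.085]
wrist_force: [0.4, -0.1, 1.5]
width: 0.022
```

Emit:
move_arm(increments=[[[0, 0, 0, 0, 0, 0, 0], [0, 0, 0, 0, 0, 0, 0], [0, 0, 0, 0, 0, 0, 0], [0, 0, 0, 0, 0, 0, 0]]])

```text
time: 11.33
tool_pos: [0.4624, 0.3642, 0.3211]
ee_rot: [3.14, 0.006, -3.085]
wrist_force: [-0.6, 0.7, 1.8]
width: 0.0227
```

```bash
python3 to.py .4617 .3637 .24 93.2
```

```text
t 11.33 grasp [0.4635 0.3646 0.1411] w 0.0227 F [-0.6  0.7  1.8] q [ 0.57  0.2   1.41 -0.    1.53 -1.06]
shift/0.1 [ 0.001 -0.002 -0.989] turn/(pi/2) [0.0013 0.004  0.0004]
```

Emit:
move_arm(increments=[[[0, 0, 0, -0.05, 0, 0, 0], [0, 0, 0, -0.15, 0, 0, 0], [0, 0, 0, -0.3, 0, 0, 0], [0, 0, 0, -0.45, 0, 0, 0], [0, 0, 0, -0.6, 0, 0, 0], [0, 0, 0, -0.75, 0, 0, 0], [0, 0, 0, -0.9, 0, 0, 0], [0, 0, 0, -1, 0, 0, 0]]])

```text
time: 12.0
tool_pos: [0.4618, 0.3638, 0.4238]
ee_rot: [3.138, 0.009, -3.085]
wrist_force: [-0.5, -0.1, -0.5]
width: 0.0222
```

Emit:
move_arm(increments=[[[0, 0, 0, -0.05, 0, 0, 0], [0, 0, 0, -0.15, 0, 0, 0], [0, 0, 0, -0.15, 0, 0, 0]]])

```text
time: 12.25
tool_pos: [0.4618, 0.3639, 0.438]
ee_rot: [3.138, 0.008, -3.085]
wrist_force: [0.0, 0.2, -0.1]
width: 0.0221
```

```bash
python3 to.py .5435 .0904 .26 93.2
python3 - <<'E'
from h import *
p,d=snap('side','s8'); b=p[130:280,370:550,::-1]; cv2.imwrite('pics/s8c.png',cv2.resize(b,None,fx=4,fy=4)[:600])
E
```

```text
t 12.25 grasp [0.4632 0.3645 0.258 ] w 0.0221 F [ 0.   0.2 -0.1] q [ 0.57  0.17  1.22 -0.    1.75 -1.06]
shift/0.1 [-0.662 -2.776 -0.024] turn/(pi/2) [0.002  0.0054 0.0004]
```

View pics/s8c.png

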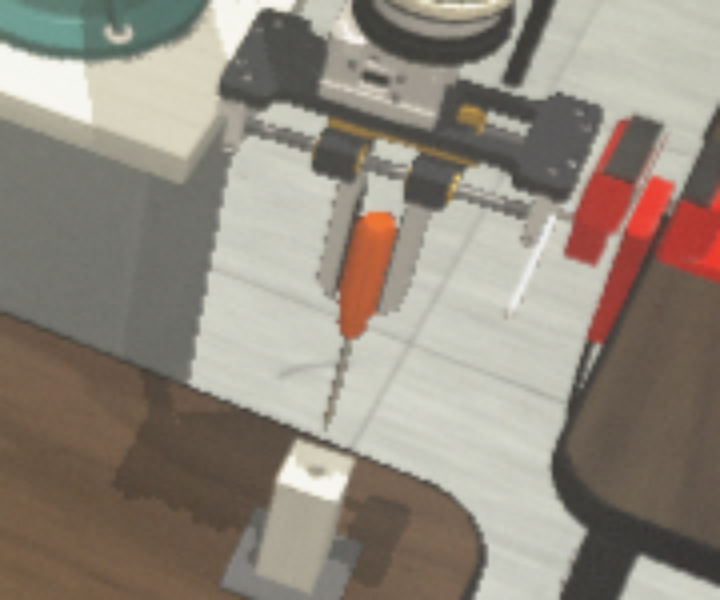

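Driver out of the stand, tip at (327,428) clear of the block. Carry to the winder.

Emit:
move_arm(increments=[[[0, -0.03, -0.12, -0.02, 0, 0.002, 0], [0, -0.08, -0.33, -0.03, 0.001, 0.004, 0], [0, -0.14, -0.6, -0.03, 0.002, 0.005, 0], [0, -0.24, -1, -0.03, 0.002, 0.005, 0]]])

```text
time: 12.63
tool_pos: [0.491, 0.2653, 0.4377]
ee_rot: [-3.14, -0.004, -3.081]
wrist_force: [1.2, -0.9, -0.5]
width: 0.0225
```

Emit:
move_arm(increments=[[[0, -0.08, -0.33, 0, 0, 0, 0], [0, -0.16, -0.66, 0, 0, 0, 0], [0, -0.24, -1, 0, 0, 0, 0]]])

```text
time: 12.88
tool_pos: [0.521, 0.1646, 0.438]
ee_rot: [-3.14, -0.004, -3.085]
wrist_force: [0.7, 0.6, -1.3]
width: 0.0223
```

Emit:
move_arm(increments=[[[0, -0.08, -0.3, 0, 0, 0, 0], [0, -0.14, -0.55, 0, 0, 0, 0], [0, -0.18, -0.7, 0, 0, 0, 0], [0, -0.18, -0.75, 0, 0, 0, 0], [0, -0.18, -0.75, 0, 0, 0, 0], [0, -0.18, -0.75, 0, 0, 0, 0]]])

```text
time: 13.38
tool_pos: [0.5429, 0.093, 0.4386]
ee_rot: [-3.141, -0.003, -3.085]
wrist_force: [-0.6, -0.4, -0.6]
width: 0.0221
```

```bash
python3 to.py .5435 .0904 .21 93.2
python3 - <<'E'
from h import *
p,d=snap('side','s9'); b=p[130:280,240:420,::-1]; cv2.imwrite('pics/s9c.png',cv2.resize(b,None,fx=4,fy=4)[:600])
p,d=snap('top','t9'); b=p[220:340,250:390,::-1]; cv2.imwrite('pics/t9c.png',cv2.resize(b,None,fx=5,fy=5)[:600])
E
```

```text
t 13.38 grasp [0.5423 0.0929 0.2586] w 0.0221 F [-0.6 -0.4 -0.6] q [ 0.07  0.09  1.31 -0.    1.75 -1.56]
shift/0.1 [-0.006 -0.026  0.486] turn/(pi/2) [-0.0005 -0.002   0.0002]
```

View pics/s9c.png

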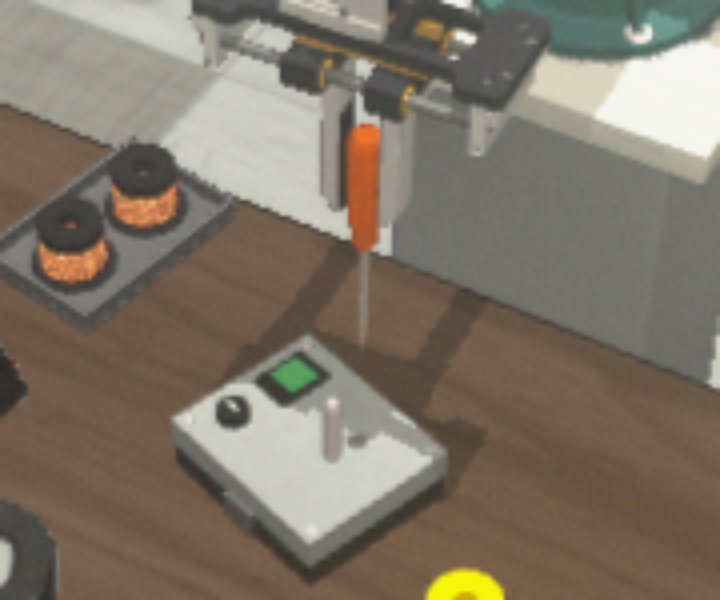

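View pics/t9c.png

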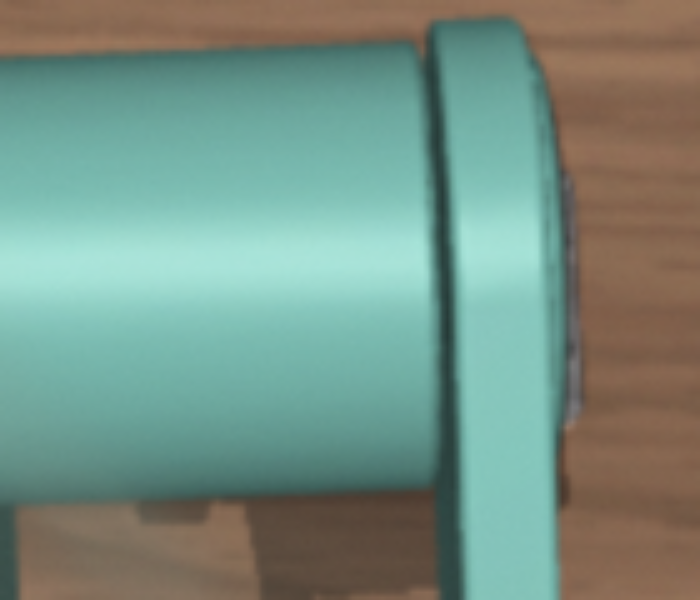

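```bash
cat > tip.py <<'E'
import sys
from h import *
from scipy.spatial.transform import Rotation as Ro
n=sys.argv[1]
f=np.load(f'pics/{n}.npz');p=f['p'].astype(int);P=pts('side',f['d'])
o=robot.get_obs();R=Ro.from_euler('xyz',o['ee_rot'])
for off in(.127,.130,.132):
    X=o['tool_pos']+R.apply([0,0,.18+off]);print(off,X.round(4),proj('side',X).round(1))
print('hole px',proj('side',[.5435,.0904,.045]).round(1))
hsv=cv2.cvtColor(f['p'],cv2.COLOR_RGB2HSV)
m=(hsv[...,0]<14)&(hsv[...,1]>170)&(hsv[...,2]>120); m[:,:310]=0;m[:,350:]=0;m[:120]=0;m[215:]=0
q=P[m];q=q[q[:,2]>.1];print('orange',len(q),q.min(0).round(4),q.max(0).round(4))
for z in np.arange(q[:,2].min(),q[:,2].max(),.015):
    s=q[(q[:,2]>=z)&(q[:,2]<z+.015)]
    if len(s)>5: print(round(z,3),s.mean(0).round(4),'y mid',((s[:,1].min()+s[:,1].max())/2).round(4),len(s))
vs,us=np.where(m)
for v in range(vs.min(),vs.max()+1,3): print(v,us[vs==v].min(),us[vs==v].max(),end='; ')
E
python3 tip.py s9
python3 - <<'E'
import cv2,numpy as np
p=np.load('pics/s9.npz')['p']; g=cv2.cvtColor(p,cv2.COLOR_RGB2GRAY)
print(); print(g[190:222,322:340])
E
```

```text
0.127 [0.5421 0.0935 0.1319] [330.2 215.7]
0.13 [0.5421 0.0935 0.1289] [330.2 216.5]
0.132 [0.5421 0.0935 0.1269] [330.2 217.1]
hole px [328.3 239.7]
orange 202 [0.5316 0.0798 0.2121] [1.3734 0.5413 1.1345]
0.212 [0.5468 0.0949 0.2222] y mid 0.0945 16
0.227 [0.549  0.0956 0.2358] y mid 0.0945 27
0.242 [0.5497 0.0952 0.2496] y mid 0.0949 34
0.257 [0.5495 0.0952 0.2647] y mid 0.0952 35
0.272 [0.5498 0.0948 0.2802] y mid 0.0913 35
0.287 [0.5452 0.0936 0.2931] y mid 0.0938 54
161 330 332; 164 328 334; 167 327 333; 170 327 333; 173 327 333; 176 327 333; 179 327 333; 182 327 333; 185 327 332; 188 328 333; 191 329 331; 
[[ 90  87  64  63  63  71  99 106 105 105 106 107 141 200 199 185 109 115]
 [ 85  73  72  73  74  72  80 102 104 109 113 149 193 199 200 186 109 115]
 [ 71  75  75  71  70  75  74  87 104 111 124 181 183 194 196 183 109 113]
 [ 76  75  76  73  73  70  73  85 112 127  94  72 102 183 181 170 107 113]
 [ 78  79  78  80  76  72  76  80 115 128 104  91  79  70  70  75  94 105]
 [ 80  79  80  78  79  78  77  86 118 127 101  86  90  92  93  84  76  78]
 [ 79  79  77  77  78  78  83
[... 1221 characters left out ...]
 97  96  99  99  97 102]
 [ 81  94  93  92  93  92  95 106 130 114 101  97  99  98  99  97  97  93]
 [ 77  76  76  80  92  92  95 100 125 105  95  97  99  96 101 101  99  99]
 [ 79  76  75  76  80  83  93 100 114 101  93  92  95  98  98 100 102 101]
 [ 77  80  77  76  80  77  79  83 102  86  92  91  92  92  95  97 100 100]
 [ 89  80  78  77  79  75  78  81  89  78  77  81  88  90  93  92  94  96]
 [131 103  81  76  75  80  79  77  79  76  77  79  75  81  92  90  94  92]
 [147 142 106  83  77  82  78  82  80  80  79  77  76  76  77  76  76  80]
 [146 150 147 111  83  79  77  78  77  79  76  81  78  77  79  79  78  78]
 [148 150 151 146 112  84  76  77  78  80  79  77  77  78  79  75  78  76]]
```

Run:
```python
from h import *
for n in('s5','s6','s9'):
    g=cv2.cvtColor(np.load(f'pics/{n}.npz')['p'],cv2.COLOR_RGB2GRAY).astype(float)
    r=g[234:246,320:340]
    if n=='s5': print(r.astype(int))
    w=np.clip(140-g[236:244,325:335],0,None);v,u=np.mgrid[236:244,325:335];c=(w*u).sum()/w.sum(),(w*v).sum()/w.sum()
    print(n,c,ray('side',*c,.045))
# spindle in both views: base axis check
print('spindle tip proj',proj('side',[.5624,.0838,.095]),'base',proj('side',[.5624,.0838,.045]))
g=cv2.cvtColor(np.load('pics/s5.npz')['p'],cv2.COLOR_RGB2GRAY);print(g[226:248:3,312:332])
```

```text
[[170 137 143 149 147 162 204 203 203 203 204 206 208 208 209 208 208 207
  205 209]
 [172 138 143 145 145 164 204 208 206 206 205 206 207 210 208 211 209 205
  207 208]
 [173 136 142 147 144 163 205 203 203 206 204 207 206 207 208 210 209 211
  208 210]
 [172 138 145 146 145 168 204 198 199 196 201 205 208 209 208 210 209 209
  211 211]
 [173 136 144 147 146 163 196 177 167 166 167 193 206 209 211 210 211 210
  210 208]
 [174 135 146 147 145 155 178 139 121 122 121 153 201 209 210 208 210 208
  208 209]
 [173 137 145 147 144 155 180 120 120 121 119 149 200 209 210 208 206 209
  211 208]
 [172 138 143 147 145 161 198 158 135 136 145 182 205 207 208 208 208 206
  210 209]
 [172 138 146 146 142 162 205 204 191 190 198 204 206 209 208 207 207 209
  206 207]
 [176 135 146 146 148 176 206 205 207 207 206 208 208 209 208 209 208 208
  206 209]
 [194 145 148 146 153 189 205 203 201 201 205 207 206 206 206 208 207 206
  208 209]
 [203 187 167 162 182 202 203 202 204 207 206 207 207 207 206 208 205 207
  208 207]]
s5 (np.float64(328.6849315068493), np.float64(239.67123287671234)) [0.54306073 
[... 286 characters left out ...]
65561 243.67990667]
[[132 131 127 118  90  69  85 117 160 208 205 203 206 204 204 204 206 206
  207 199]
 [ 72  77 108 158 206 203 206 207 207 205 214 218 210 204 204 204 206 208
  209 208]
 [205 202 204 203 208 207 208 203 172 147 168 174 161 166 206 203 202 203
  203 205]
 [203 202 205 206 206 206 205 200 172 138 143 145 145 164 204 208 206 206
  205 206]
 [207 207 209 209 207 207 207 203 173 136 144 147 146 163 196 177 167 166
  167 193]
 [208 206 207 205 207 206 204 199 172 138 143 147 145 161 198 158 135 136
  145 182]
 [203 202 203 202 202 203 203 204 194 145 148 146 153 189 205 203 201 201
  205 207]
 [205 203 202 204 202 203 204 204 204 202 204 205 202 203 205 204 206 207
  203 210]]
```

Emit:
move_arm(increments=[[[0, -0.009, -0.02, 0.1, 0, -0.002, 0], [0, -0.009, -0.02, 0.25, 0, -0.002, 0], [0, -0.009, -0.02, 0.4, 0, -0.002, 0], [0, -0.009, -0.02, 0.55, 0, -0.002, 0], [0, -0.009, -0.02, 0.65, 0, -0.002, 0], [0, -0.009, -0.02, 0.7, 0, -0.002, 0], [0, -0.009, -0.02, 0.7, 0, -0.002, 0], [0, -0.009, -0.02, 0.7, 0, -0.002, 0]]])

```text
time: 14.15
tool_pos: [0.544, 0.0913, 0.3692]
ee_rot: [-3.14, 0.002, -3.085]
wrist_force: [0.1, -0.2, 1.4]
width: 0.0224
```

```bash
python3 to.py .5433 .0908 .16 93.2
python3 - <<'E'
from h import *
p,d=snap('side','s10'); b=p[180:280,280:400,::-1]; cv2.imwrite('pics/s10c.png',cv2.resize(b,None,fx=6,fy=6)[:600])
E
python3 tip.py s10 | head -4
```

```text
t 14.15 grasp [0.5443 0.0911 0.1892] w 0.0224 F [ 0.1 -0.2  1.4] q [ 0.06  0.1   1.43 -0.    1.61 -1.56]
shift/0.1 [ 0.008 -0.004  0.292] turn/(pi/2) [-0.0008  0.001   0.0008]
0.127 [0.545  0.0908 0.0629] [328.2 235.3]
0.13 [0.545  0.0908 0.0599] [328.2 236.2]
0.132 [0.545  0.0908 0.0579] [328.2 236.7]
hole px [328.3 239.7]
```

View pics/s10c.png

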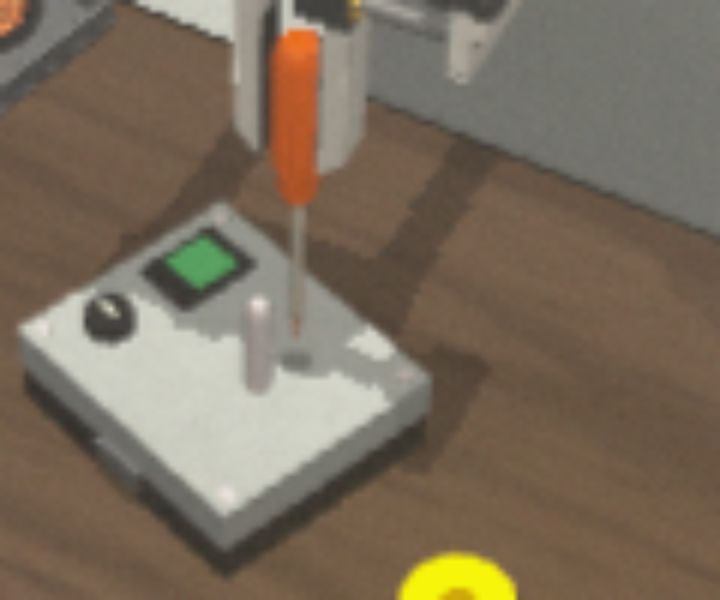

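Tip at crop (296,337) sits right above the hole (298,359), about 1 mm too far from the robot; correct and enter.

Emit:
move_arm(increments=[[[0, 0.01, 0, 0.02, 0, 0.001, 0], [0, 0.01, 0, 0.06, 0, 0.001, 0], [0, 0.01, 0, 0.1, 0, 0.001, 0], [0, 0.01, 0, 0.15, 0, 0.001, 0], [0, 0.01, 0, 0.2, 0, 0.001, 0], [0, 0.01, 0, 0.22, 0, 0.001, 0], [0, 0.01, 0, 0.22, 0, 0.001, 0]]])

```text
time: 14.78
tool_pos: [0.5429, 0.0908, 0.3459]
ee_rot: [-3.14, -0.002, -3.085]
wrist_force: [-0.4, -0.3, -0.7]
width: 0.0225
```

```bash
python3 to.py .5433 .0908 .16 93.2
python3 - <<'E'
from h import *
p,d=snap('side','s11'); b=p[180:280,280:400,::-1]; cv2.imwrite('pics/s11c.png',cv2.resize(b,None,fx=6,fy=6)[:600])
E
python3 tip.py s11 | head -4
```

```text
t 14.78 grasp [0.5425 0.0906 0.1659] w 0.0225 F [-0.4 -0.3 -0.7] q [ 0.06  0.11  1.47 -0.    1.57 -1.56]
shift/0.1 [-0.004 -0.001  0.059] turn/(pi/2) [-0.0008 -0.0014  0.0003]
0.127 [0.5425 0.0904 0.0394] [328.5 240.9]
0.13 [0.5425 0.0904 0.0364] [328.5 241.7]
0.132 [0.5425 0.0904 0.0344] [328.4 242.2]
hole px [328.3 239.7]
```

View pics/s11c.png

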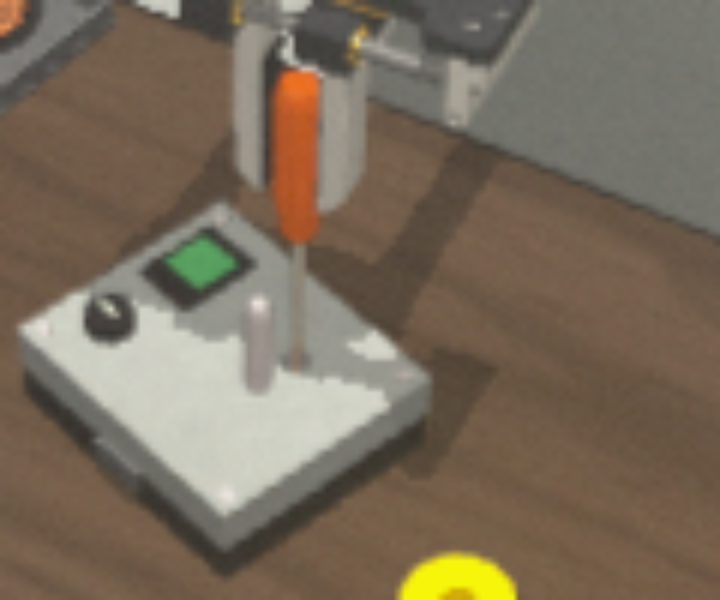

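No force, tip computed ~8 mm below the mouth. Go down gently and watch the force.

Emit:
move_arm(increments=[[[0, -0.004, 0, 0.02, 0, -0.001, 0], [0, -0.004, 0, 0.04, 0, -0.001, 0], [0, -0.004, 0, 0.06, 0, -0.001, 0], [0, -0.004, 0, 0.08, 0, -0.001, 0], [0, -0.004, 0, 0.08, 0, -0.001, 0], [0, -0.004, 0, 0.08, 0, -0.001, 0]]])

```text
time: 15.33
tool_pos: [0.5435, 0.0909, 0.3397]
ee_rot: [-3.14, 0.002, -3.085]
wrist_force: [0.3, 0.2, 3.5]
width: 0.0227
```

```bash
python3 to.py .5433 .0908 .155 93.2; python3 tip.py s11 | head -3
```

```text
t 15.33 grasp [0.544  0.0907 0.1597] w 0.0227 F [0.3 0.2 3.5] q [ 0.06  0.11  1.47 -0.    1.55 -1.56]
shift/0.1 [ 0.003 -0.001  0.047] turn/(pi/2) [-0.0008  0.0015  0.0004]
0.127 [0.5443 0.0906 0.0327] [328.1 243.1]
0.13 [0.5443 0.0906 0.0297] [328.1 243.9]
0.132 [0.5443 0.0906 0.0277] [328.1 244.4]
```

Emit:
move_arm(increments=[[[0, 0.003, 0, 0.01, 0, 0.001, 0], [0, 0.003, 0, 0.02, 0, 0.001, 0], [0, 0.003, 0, 0.03, 0, 0.001, 0], [0, 0.003, 0, 0.04, 0, 0.001, 0], [0, 0.003, 0, 0.04, 0, 0.001, 0], [0, 0.003, 0, 0.04, 0, 0.001, 0]]])

```text
time: 15.83
tool_pos: [0.5434, 0.0909, 0.3367]
ee_rot: [-3.14, 0.003, -3.085]
wrist_force: [0.4, 0.8, 6.7]
width: 0.0223
```

```bash
python3 to.py .5433 .0908 .155 93.2; python3 tip.py s11 | head -3
```

```text
t 15.83 grasp [0.5439 0.0907 0.1567] w 0.0223 F [0.4 0.8 6.7] q [ 0.06  0.11  1.48 -0.    1.55 -1.56]
shift/0.1 [ 0.001 -0.001  0.017] turn/(pi/2) [-0.0008  0.0017  0.0003]
0.127 [0.5443 0.0905 0.0297] [328.1 243.9]
0.13 [0.5443 0.0905 0.0267] [328.1 244.7]
0.132 [0.5443 0.0905 0.0247] [328.1 245.2]
```

Emit:
move_arm(increments=[[[0, 0.002, 0, 0.01, 0, 0.001, 0], [0, 0.002, 0, 0.02, 0, 0.001, 0], [0, 0.002, 0, 0.03, 0, 0.001, 0], [0, 0.002, 0, 0.03, 0, 0.001, 0], [0, 0.002, 0, 0.03, 0, 0.001, 0]]])

```text
time: 16.25
tool_pos: [0.5433, 0.0909, 0.3364]
ee_rot: [-3.14, 0.004, -3.085]
wrist_force: [-2.1, 0.1, 15.6]
width: 0.0221
```

```bash
python3 to.py .5433 .0908 .155 93.2; python3 tip.py s11 | head -3
```

```text
t 16.25 grasp [0.544  0.0907 0.1564] w 0.0221 F [-2.1  0.1 15.6] q [ 0.06  0.11  1.48 -0.    1.55 -1.56]
shift/0.1 [-0.    -0.001  0.014] turn/(pi/2) [-0.0008  0.0025  0.0004]
0.127 [0.5445 0.0906 0.0294] [328.1 244. ]
0.13 [0.5445 0.0906 0.0264] [328.1 244.8]
0.132 [0.5445 0.0906 0.0244] [328.1 245.3]
```

Force jumped 6.7→15.6 N with only 0.3 mm motion: rigid stop. Final look.

Run:
```python
from h import *
p,d=snap('side','s12'); b=p[150:280,230:400,::-1]; cv2.imwrite('pics/s12c.png',cv2.resize(b,None,fx=4.5,fy=4.5))
# shoulder (handle lower end) row, expected for tip at z=.025 -> shoulder at .110
print([proj('side',[.5442,.0907,z]).round(1).tolist() for z in(.110,.116,.194)])
hsv=cv2.cvtColor(p,cv2.COLOR_RGB2HSV);m=(hsv[...,0]<14)&(hsv[...,1]>170)&(hsv[...,2]>120);m[:,:320]=0;m[:,340:]=0;m[:150]=0
r=np.where(m.any(1))[0];print(r.min(),r.max())
o=robot.get_obs();print(o['time'],o['wrist_force'],o['width'])
p,d=snap('top','t12');cv2.imwrite('pics/t12.png',p[...,::-1])
P=pts('top',d)
def circ(u0,u1,v0,v1,a,b):
    q=P[v0:v1,u0:u1].reshape(-1,3);q=q[(q[:,2]>a)&(q[:,2]<b)];c,r=cv2.minEnclosingCircle((q[:,:2]*1000).astype(np.float32));print(len(q),c,r,np.median(q[:,2]))
circ(410,455,300,340,.038,.056); circ(395,455,341,380,.038,.056)
```

```text
[[328.6, 222.1], [328.6, 220.4], [329.0, 197.1]]
195 222
16.3 [-2.08032474  0.0877984  15.21555756] 0.022439938320019892
392 (469.013916015625, -173.49090576171875) 23.399822235107422 0.045966938362108134
397 (398.2966003417969, -159.63693237304688) 23.34953498840332 0.046028277211847254
```

View pics/s12c.png

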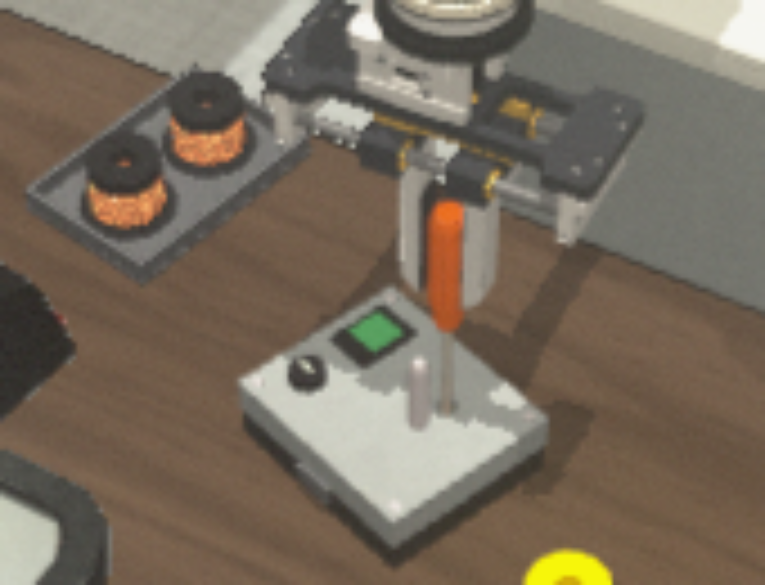

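View pics/t12.png

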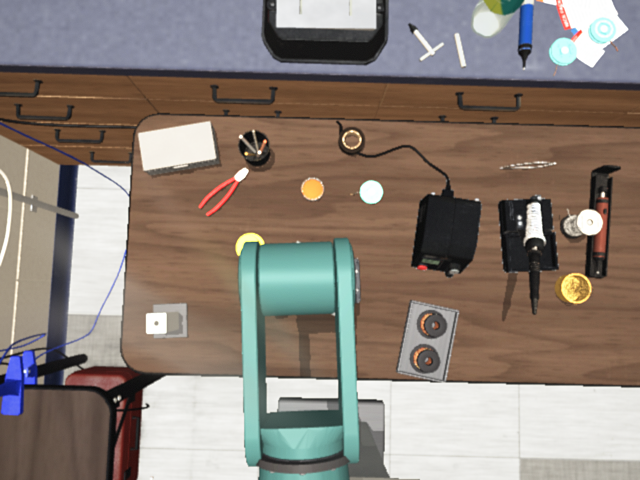

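Handle shoulder at row 222 means tip z ≈ 0.025, i.e. 20 mm deep. The bobbin is at about (-37,-1) mm in the tray and the coil hasn't moved. Handing in.

```bash
python3 -c "
from bench import robot
print(robot.close_job());o=robot.get_obs();print(o['time'],o['wrist_force'],o['width'])"
```

```text
the job is handed in; nothing more can be done
None
the job is handed in; nothing more can be done
```

I finished the job and handed it in at about 16.3 s of the 51 s allowed; no verdict is reported. The bobbin stands upright in the tray. The screwdriver is still gripped, with its blade in the reset hole holding the button down.

**Last checks**
- **Bobbin:** it is about (-37, -1) mm from the tray's centre, with its top at 46 mm, which means it is on the tray floor. The finished coil shows no movement beyond measurement noise (0.4 mm), and the tin and braid look unmoved in the top view.
- **Button:** in the last 3 mm of push the force rose from 6.7 N to about 15 N with only 0.3 mm of motion. I take that as the rigid stop; the button's travel itself cannot be read.
- **Blade:** from the handle's position in the side view, the tip is about 20 mm below the hole's mouth. It is about 1 mm off the hole's axis by arm pose. The jaws hold at 22 mm.

**Disagreements:** the two cameras put the hole about 1 mm apart, so I aimed between them. The arm also settled up to 4 mm from some commanded poses, so I corrected from the measured pose. The top camera could not see the hole at the end because the arm was in the way. The final insertion is therefore confirmed only by the side view, the force and the arm's pose.

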